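# Set a pipe under the bench magnifier

## Robot

A 6-joint arm with a two-finger parallel gripper is mounted at the origin on a cart in front of the work surface, level with it; the furniture and walls round the work are solid. World frame = base frame: x ahead of the robot, y to its left, z up, the work surface at z = 0. Lengths are in m, angles in rad, forces in N, time in s.
With the tool pointing down it reaches from about 0.35 to 0.725 m from the base axis. Payload 6 kg.
Tool frame: the origin (TCP) lies at the very end of the fingers, on their centre line; the grasp point (between the pads) lies 19 mm behind it; z points along the fingers, y is the line along which they close (so a half turn about z gives the same grasp; the last joint's range is limited). The gripper opens to 85 mm and grips with 20 to 120 N. Pads are 22 mm wide; open, the fingers measure 114 mm over their backs; the gripper's body (76 mm by 85 mm) begins 54 mm behind the grasp point. The pads swing forward as they close: fully open they stand 13 mm farther back than shut.
Start: joints at [-0.951, 0.04, 0.085, 0, -1.615, -0.334], TCP at [0.169, -0.576, 0.231] pointing down, gripper open.
Joint ranges: [-2.56, 2.56], [-1.29, 2.01], [-1.08, 1.49], [-3.29, 1.98], [-2.81, -0.18], [-2.99, 2.99]. Speed limits (rad/s): [2.57, 2.57, 3.01, 3.14, 3.14, 3.14].

## Interface

Orientations are given as a unit quaternion [x, y, z, w].
In Python, from workcell import robot gives the robot as it stands.
- The arm moves only by the tool servo_tool, never from a script. Its argument "targets" is a list of rows, each an object with "xyz": the shift along the tool's x, y, z in cm, a list of three; "twist": the turn, a rotation vector about the tool's x, y, z in degrees, a list of three; "fingers": the opening, from 0 (shut) to 1 (fully open). In form: [{"xyz": [tx, ty, tz], "twist": [ax, ay, az], "fingers": fingers}, ...]. A call has 1 to 5 rows; each row is the pose to reach, as a shift and turn from the pose commanded when the call began, along the tool's axes at that moment; what a row does not reach only later rows make up. A row lasts 1/10 s, in which the tool goes at most 50 mm and 8.59 degrees, less where a joint would pass 70% of its speed; a pose out of reach is approached as far as the arm can. A call with a gripper value outside its range is refused whole. The fingers move at their own pace and stop on an object; "force" is the grip in N (left out, the last holds). Time passes only in rows, so rows that repeat a pose let the fingers close. It gives the time, the measured TCP pose, the force, the opening and the grip force at its end, in the units of the state.
- robot.sense(): the state, without advancing time (a new reading comes with each control period).
- robot.read_camera(name): name is "scene" or "top" or "wrist"; returns (picture, depth): 480x640x3 uint8, blue, green, red; 480x640 float32, m along the optical axis (not along the pixel's ray), 0 where there is no reading.
- robot.get_calibration(name): a dict with "fx", "fy", "cx", "cy" (pixels), "dist" ([k1, k2, p1, p2, k3] as OpenCV has them; the pictures are not rectified), "R" (3x3) and "t" (3): a world point X has camera coordinates R X + t. Camera axes: x right, y down, z forward; pixel columns grow to the right and rows downward; lengths in m; the calibration is good to about 2 mm. A picture is of the moment at which its call begins: read the wrist's pose just before it. get_calibration takes no time and is no camera call; for the wrist camera it gives the pose at the moment of the call.
- robot.job_done(): hands the job in; it is judged then, once.
The state is a dict: "t": time; "joint_pos": joint angles; "qvel": joint speeds; "tau": joint torques, N m; "eef_pos": TCP position; "tcp_rot": TCP orientation; "force": force on the tool from outside, world axes, zero at the start; "torque": the same for the moment, N m; "opening": finger opening in m; "grasp_force": force on a finger pad.
Only numpy, scipy, OpenCV 4.12 (cv2) and the standard library are available. Lean on these libraries where they do the work, as an engineer would, in place of code of your own. Each camera call takes 0.05 s, during which the arm holds its last target. There are 200 camera calls.

## Task

Swing the bench magnifier aside until its lens is well clear of the vee block, then lay the white pipe offcut in the vee along its groove, resting in both notches with its length centred on the block. Then swing the magnifier back so that its lens is centred over the middle of the pipe, and leave the blue and black pipes undisturbed.

Things in the scene. Friction and masses are not known exactly. Their poses are not given: they have to be found in the camera images.
- magnifier_arm (a joint): Swing angle of the magnifier's arm (rad) about the upright hinge on top of its post, growing counter-clockwise seen from above; at 0 the lens is over the middle of the vee block. Stops at -1.6 and 1.6; it may be swung to either side. Light friction (about 0.12 N m) keeps it where it is left. The arm is level, its middle 165 mm above the bench.
- pivot (a point): Point on the upright hinge axis of the magnifier, 165 mm above the bench, at the arm's height. The post below is a steel rod of 17 mm diameter on a round dark foot of 80 mm diameter fixed to the bench; the hub round the hinge is 36 mm in diameter and reaches to 193 mm above the bench.
- knob (a point): Centre of the upright red knob on the magnifier's arm, 18 mm in diameter and 45 mm high, standing on the arm 105 mm from the hinge axis, between hinge and lens. The centre is 193 mm above the bench; the knob runs from 170 to 215 mm above the bench. Grasp it from above to swing the arm; it turns with the arm.
- lens (a point): Centre of the round magnifier lens with its grey rim, 92 mm in outer diameter and 15 mm thick, level, 165 mm above the bench, 170 mm from the hinge axis, in line with hinge and knob.
- vee (a point): Middle of the white plastic vee block, at the height of its top (100 mm above the bench). The block is fixed to the bench, 112 mm long (its x axis, along the groove) and 130 mm wide (y). Two upright plates 12 mm thick with wide V notches open to the top stand at its two ends, 88 mm apart on the inside; between them it is open down to a base 8 mm high, so that fingers have room there. A 32 mm pipe resting in both notches has its axis 54 mm above the bench.
- white_pipe_mid (a point): Centre of the white pipe offcut, a loose rigid pipe 32 mm in diameter and 140 mm long, 0.04 to 0.08 kg, lying on the bench; its y axis is the pipe's axis. To be laid in the vee block.
- blue_pipe_mid (a point): Centre of the blue pipe offcut, 32 mm in diameter and 200 mm long, loose on the bench; y is its axis. Leave it alone.
- black_pipe_mid (a point): Centre of the black pipe offcut, 40 mm in diameter and 160 mm long, loose on the bench; y is its axis. Leave it alone.
- white_pipe: The white pipe offcut itself (origin on its underside as it lay at the start).

How it is judged:
On the way, in this order (a step that is already met when the one before it is completed fails the run):
1. the magnifier is swung aside: its lens centre is at least 115 mm, seen from above, from the middle of the vee block (horizontal distance between lens and vee above 0.115 m), for 0.2 s.
2. the white pipe rests released in the vee while the lens is still aside (x of white_pipe_mid in the frame of vee between -0.025 and 0.025 m and y of white_pipe_mid in the frame of vee between -0.008 and 0.008 m and z of white_pipe_mid in the frame of vee below -0.04 m and angle between the y axis of white_pipe_mid and the x axis of vee, either way round below 0.12 rad and linear speed of white_pipe below 0.02 m/s and horizontal distance between lens and vee above 0.115 m and contact force between the fingers and white_pipe below 0.1 N), for 0.2 s.
At the end, for the whole second after the job is handed in: White pipe at rest in both notches, along the groove (within 0.12 rad, 8 mm sideways), its middle within 25 mm of the block's middle along the groove; lens centre at rest within 25 mm, seen from above, of the pipe's middle; blue and black pipes moved 30 mm at most (x of white_pipe_mid in the frame of vee between -0.025 and 0.025 m and y of white_pipe_mid in the frame of vee between -0.008 and 0.008 m and z of white_pipe_mid in the frame of vee below -0.04 m and angle between the y axis of white_pipe_mid and the x axis of vee, either way round below 0.12 rad and linear speed of white_pipe below 0.02 m/s and horizontal distance between lens and white_pipe_mid below 0.025 m and velocity of joint magnifier_arm between -0.05 and 0.05 rad/s); the robot touches nothing.
It fails at once if the blue pipe is moved by more than 30 mm (distance of blue_pipe_mid from where it was at the start of the episode above 0.03 m).
It fails at once if the black pipe is moved by more than 30 mm (distance of black_pipe_mid from where it was at the start of the episode above 0.03 m).
It also fails if it takes over 72 s, if anything falls off the work surface, if the arm or the gripper's body presses on something with over 40 N, if the wrist force passes 120 N, or if a joint passes its speed limit or range.

## Working session

There is one attempt and no reset: what is moved stays moved. The work goes in short steps, Python scripts to look and compute and a tool call to move; the robot and the scene stay as the last step left them, time stands still between calls to the robot, and variables do not carry over. Pictures are saved under pics/ and viewed, at most 10 in all, crops included, and the job is handed in when it is done.

Besides the shell and the picture viewer there is one more tool, called after "Emit:" in YAML: its name, and indented under it one key for each argument. servo_tool: Moves the arm, as the interface text tells. Its arguments: {"type":"object","properties":{"targets":{"type":"array"},"force":{"type":"number"}},"required":["targets"]}

```bash
mkdir -p pics
python3 - <<'E'
from workcell import robot
import cv2,numpy as np
for n in ("top","scene"):
    p,d=robot.read_camera(n); cv2.imwrite(f"pics/{n}0.png",p); np.save(f"pics/{n}0.npy",d)
    print(n,robot.get_calibration(n))
s=robot.sense();print(s)
E
```

```text
top {'fx': 606.9709338379056, 'fy': 606.9709338379056, 'cx': 323.45970420553607, 'cy': 234.7410152974984, 'dist': array([-0.0749857,  0.       ,  0.       ,  0.       ,  0.       ]), 'R': array([[ 0.02050812, -0.99949968,  0.0240791 ],
       [-0.98846655, -0.02388443, -0.14954405],
       [ 0.15004434, -0.02073452, -0.98846182]]), 't': array([-0.1033749 ,  0.60607624,  1.28338626])}
scene {'fx': 613.7909653423355, 'fy': 613.7909653423355, 'cx': 318.81135828608234, 'cy': 249.46384703190972, 'dist': array([-0.07426969,  0.        ,  0.        ,  0.        ,  0.        ]), 'R': array([[ 0.80967471, -0.58664593,  0.01653539],
       [-0.40072758, -0.57322019, -0.71472794],
       [ 0.42877065,  0.57207095, -0.69920709]]), 't': array([-0.52544147,  0.29975596,  1.06542216])}
{'t': 0.1, 'joint_pos': array([-9.51279586e-01,  4.07498415e-02,  8.39280312e-02, -3.83351425e-04,
       -1.61549555e+00, -3.33685417e-01]), 'qvel': array([-0.00074011, -0.00067258,  0.00298678,  0.00204719,  0.00194437,
        0.00112203]), 'tau': array([-4.82604883e-03, -3.69350767e+01,  3.48278904e+01,  6.95165724e+00,
       -4.53800472e-03,  1.33400714e-06]), 'eef_pos': array([ 0.16914838, -0.57536486,  0.23039424]), 'tcp_rot': array([-1.42437942e-01,  9.89803424e-01,  7.63611742e-04, -1.78744500e-04]), 'force': array([-0.3518    ,  0.2758386 , -0.63182578]), 'torque': array([ 0.02400649,  0.01681699, -0.0441257 ]), 'grasp_force': 0.0, 'opening': 0.08539672116070872}
```

View pics/top0.png

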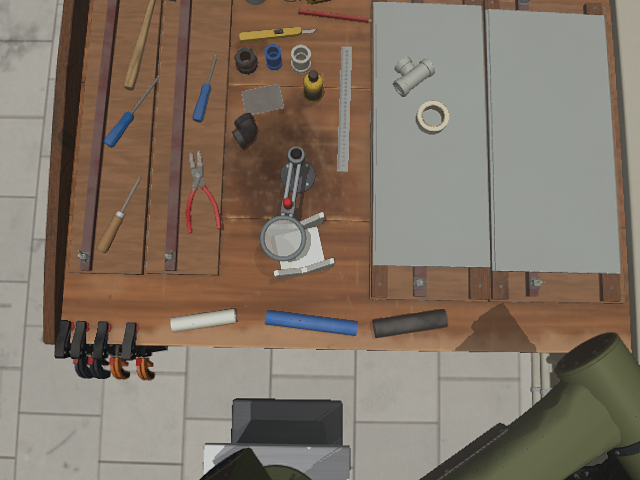

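View pics/scene0.png

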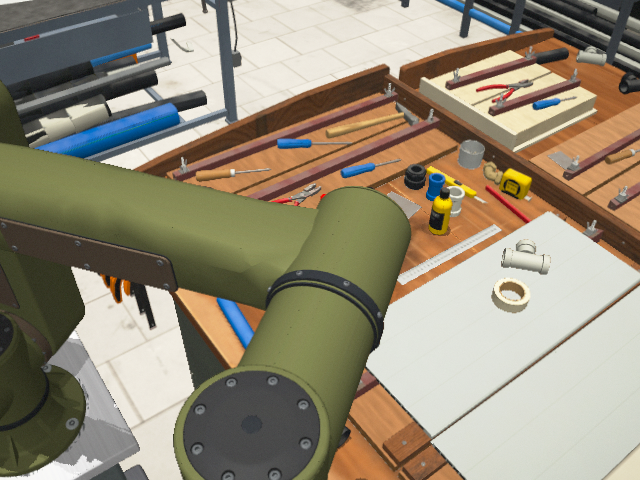

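The top picture shows the magnifier hub near (295,155), knob (288,203), lens (284,238), the vee plates around (304,267) and (315,218), and the white pipe from (172,325) to (236,316). The scene view is blocked by the arm. Next I enlarge the area.

Run:
```python
import cv2
p=cv2.imread("pics/top0.png")
cv2.imwrite("pics/c1.png",cv2.resize(p[140:340,160:360][:, :],(800,800),interpolation=cv2.INTER_CUBIC)[:600])
```

```text
(no output)
```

View pics/c1.png

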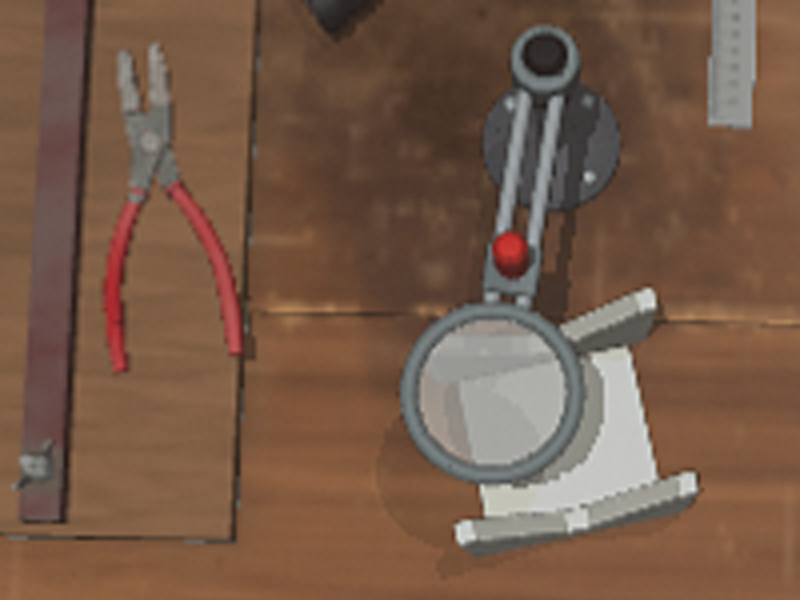

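```bash
cat > h.py <<'E'
import numpy as np, cv2
from workcell import robot
def w(n,px,z,c=None):
    c=c or robot.get_calibration(n)
    K=np.array([[c['fx'],0,c['cx']],[0,c['fy'],c['cy']],[0,0,1]])
    u=cv2.undistortPoints(np.array(px,float).reshape(-1,1,2),K,c['dist']).reshape(-1,2)
    r=np.c_[u,np.ones(len(u))]@c['R']; o=-c['R'].T@c['t']
    z=np.broadcast_to(z,len(u))
    return o+r*((z-o[2])/r[:,2])[:,None]
def tool(dx,s=None):
    from scipy.spatial.transform import Rotation as R
    s=s or robot.sense(); return R.from_quat(s['tcp_rot']).inv().apply(dx)*100
E
python3 - <<'E'
from h import *
np.set_printoptions(precision=4,suppress=True)
f=lambda x,y:(160+x/4,140+y/4)
P=w("top",[f(545,55),f(511,250),f(492,393),f(457,533),f(697,484),f(656,300)],[.193,.21,.170,.1,.1,.1])
print(P)
piv,knob,lens,nl,nr,fr=P
e=nr-nl; print("width",np.linalg.norm(e)); e/=np.linalg.norm(e); g=np.array([-e[1],e[0],0]); g*=np.sign(g[0])
print("groove",g,np.degrees(np.arctan2(g[1],g[0])),"nr-fr",(fr-nr)@g,(fr-nr)@e)
vee=(nl+nr)/2+g*.05; print("vee",vee,"dist piv",np.linalg.norm((vee-piv)[:2]),np.linalg.norm((lens-piv)[:2]),np.linalg.norm((knob-piv)[:2]),np.linalg.norm((lens-vee)[:2]))
for q in(vee,lens,knob): print(np.degrees(np.arctan2(*(q-piv)[[1,0]])))
im=cv2.imread("pics/top0.png")
for a,b in((165,240),(262,360),(370,450)):
  r=im[300:345,a:b].astype(int); 
  m={165:r.min(2)>130,262:(r[...,0]>r[...,2]+40),370:r.max(2)<75}[a]
  k,l,s,c=cv2.connectedComponentsWithStats(m.astype(np.uint8)); i=1+np.argmax(s[1:,4])
  box=cv2.minAreaRect(np.argwhere(l==i)[:,::-1].astype(np.float32)+[a,300] if 0 else (np.argwhere(l==i)[:,::-1]+[a,300]).astype(np.float32))
  pts=cv2.boxPoints(box); W=w("top",pts,.018); d=[W[1]-W[0],W[2]-W[1]]; d=max(d,key=np.linalg.norm)
  print(a,s[i],"mid",W.mean(0),"len",np.linalg.norm(d),np.degrees(np.arctan2(d[1],d[0])))
E
```

```text
[[ 0.7476 -0.0293  0.193 ]
 [ 0.6448 -0.0161  0.21  ]
 [ 0.5806 -0.0072  0.17  ]
 [ 0.5167  0.012   0.1   ]
 [ 0.5452 -0.1124  0.1   ]
 [ 0.6424 -0.089   0.1   ]]
width 0.12764477435855512
groove [0.9747 0.2235 0.    ] 12.91293323945807 nr-fr 0.09995628089741716 -0.001110895726725045
vee [ 0.5797 -0.039   0.1   ] dist piv 0.16822687472081602 0.16850792864579395 0.103642117486757 0.03184227039103283
-176.68610113338818
172.46211328480334
172.6673035067137
165 [  5   9  66  22 820] mid [0.4174 0.1708 0.018 ] len 0.14384387219814168 -80.34231271314336
262 [   4   10   92   25 1264] mid [ 0.4173 -0.0673  0.018 ] len 0.20128463385656473 -96.08688653708717
370 [  2   9  76  29 730] mid [ 0.4207 -0.2847  0.018 ] len 0.1642520107093889 -80.33121936279154
```

```bash
cat >> h.py <<'E'
def go(*goals):
    "goals: (x,y,z,yaw of tool y in deg); prints shift (cm) and twist (deg) from present pose, tool kept upright"
    from scipy.spatial.transform import Rotation as R
    s=robot.sense(); A=R.from_quat(s['tcp_rot'])
    for x,y,z,yaw in goals:
        t=np.radians(yaw); Y=np.array([np.cos(t),np.sin(t),0]); Z=np.array([0,0,-1.]); 
        B=R.from_matrix(np.c_[np.cross(Y,Z),Y,Z])
        print(np.round(A.inv().apply(np.array([x,y,z])-s['eef_pos'])*100,2),np.round(np.degrees((A.inv()*B).as_rotvec()),1))
E
python3 - <<'E'
from h import *
go((.169,-.576,.27,106.4),(.644,-.016,.27,82.6))
E
```

```text
[ 0.03 -0.05 -3.96] [ 0.1 -0.  -0. ]
[-61.33  40.28  -3.91] [ 0.1 -0.  23.8]
```

Emit:
servo_tool:
  targets:
    - {"xyz": [-4, 2.6, -3.9], "twist": [0, 0, 0], "fingers": 0.8}
    - {"xyz": [-8, 5.2, -3.9], "twist": [0, 0, 2], "fingers": 0.6}
    - {"xyz": [-12, 7.9, -3.9], "twist": [0, 0, 4], "fingers": 0.6}
    - {"xyz": [-16, 10.5, -3.9], "twist": [0, 0, 6], "fingers": 0.6}
    - {"xyz": [-20, 13.1, -3.9], "twist": [0, 0, 8], "fingers": 0.6}

```text
t: 0.6
eef_pos: [0.3244, -0.3924, 0.2701]
tcp_rot: [-0.072, 0.997, 0.0, 0.0]
force: [0.6, -0.7, 0.2]
opening: 0.0514
grasp_force: 0.0
```

Emit:
servo_tool:
  targets:
    - {"xyz": [-4, 2.6, 0], "twist": [0, 0, 2], "fingers": 0.6}
    - {"xyz": [-8, 5.2, 0], "twist": [0, 0, 4], "fingers": 0.6}
    - {"xyz": [-12, 7.9, 0], "twist": [0, 0, 6], "fingers": 0.6}
    - {"xyz": [-16, 10.5, 0], "twist": [0, 0, 8], "fingers": 0.6}
    - {"xyz": [-20, 13.1, 0], "twist": [0, 0, 10], "fingers": 0.6}

```text
t: 1.1
eef_pos: [0.5035, -0.2337, 0.2701]
tcp_rot: [0.015, 1.0, 0.0, -0.0]
force: [0.6, -0.9, 0.0]
opening: 0.051
grasp_force: 0.0
```

Run:
```python
from h import *
print(robot.sense()['eef_pos'],robot.sense()['opening'])
go((.644,-.016,.27,82.6))
```

```text
[ 0.50348634 -0.23367377  0.27010062] 0.05099137268658494
[-1.340e+01  2.217e+01  1.000e-02] [ 0.  -0.   5.7]
```

Emit:
servo_tool:
  targets:
    - {"xyz": [-2.7, 4.4, 0], "twist": [0, 0, 2], "fingers": 0.6}
    - {"xyz": [-5.4, 8.9, 0], "twist": [0, 0, 4], "fingers": 0.6}
    - {"xyz": [-7.5, 12.4, 0], "twist": [0, 0, 5.7], "fingers": 0.6}
    - {"xyz": [-9.2, 15.2, 0], "twist": [0, 0, 5.7], "fingers": 0.6}
    - {"xyz": [-10, 16.5, 0], "twist": [0, 0, 5.7], "fingers": 0.6}

```text
t: 1.6
eef_pos: [0.6079, -0.0706, 0.2688]
tcp_rot: [0.063, 0.998, 0.0, -0.001]
force: [0.8, -0.4, -0.1]
opening: 0.051
grasp_force: 0.0
```

Run:
```python
from h import *
go((.644,-.016,.27,82.6))
c=robot.get_calibration("wrist"); p,d=robot.read_camera("wrist"); cv2.imwrite("pics/w1.png",p)
for X in((.644,-.016,.215),(.7476,-.0293,.193),(.58,-.039,.1)): print(cv2.projectPoints(np.array([X]),cv2.Rodrigues(c['R'])[0],c['t'],np.array([[c['fx'],0,c['cx']],[0,c['fy'],c['cy']],[0,0,1]]),c['dist'])[0].ravel())
import pickle; pickle.dump(c,open("c1.pkl","wb"))
```

```text
[-2.9   5.87 -0.12] [ 0.  -0.1  0.2]
[419.32746153 305.58239336]
[398.76140863 418.8906331 ]
[352.70877456 176.59826404]
```

View pics/w1.png

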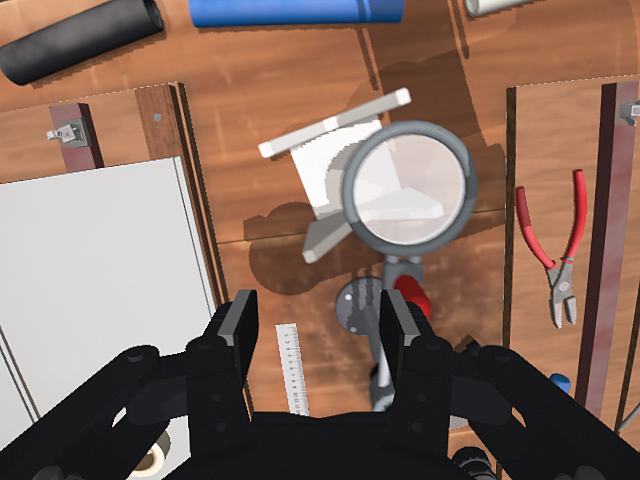

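The knob shows at about (415,297), which agrees with the prediction. The lens is at (410,188), and the near vee plate's top corners run from (260,151) to (410,95).

Run:
```python
from h import *
import pickle; c=pickle.load(open("c1.pkl","rb"))
print(w("wrist",[(410,188),(260,152),(409,96),(308,257)],[.17,.1,.1,.1],c))
go((.644,-.016,.27,82.6),(.644,-.016,.179,82.6))
```

```text
[[ 0.58217659 -0.0075778   0.17      ]
 [ 0.55024409 -0.11287398  0.1       ]
 [ 0.52151564  0.01208013  0.1       ]
 [ 0.64630497 -0.08571177  0.1       ]]
[-2.87  5.82 -0.15] [ 0.  -0.1  0.2]
[-2.89  5.81  8.95] [ 0.  -0.1  0.2]
```

Emit:
servo_tool:
  targets:
    - {"xyz": [-1.5, 3, -0.1], "twist": [0, 0, 0], "fingers": 0.6}
    - {"xyz": [-2.9, 5.8, 0], "twist": [0, 0, 0], "fingers": 0.6}
    - {"xyz": [-2.9, 5.8, 2], "twist": [0, 0, 0], "fingers": 0.6}
    - {"xyz": [-2.9, 5.8, 4], "twist": [0, 0, 0], "fingers": 0.6}
    - {"xyz": [-2.9, 5.8, 4], "twist": [0, 0, 0], "fingers": 0.6}

```text
t: 2.15
eef_pos: [0.6418, -0.0199, 0.2265]
tcp_rot: [0.064, 0.998, -0.0, -0.003]
force: [0.3, -2.0, -0.4]
opening: 0.0511
grasp_force: 0.0
```

Run:
```python
from h import *
go((.644,-.016,.179,82.6))
```

```text
[-0.19  0.42  4.75] [-0.1 -0.3  0.1]
```

Emit:
servo_tool:
  targets:
    - {"xyz": [0, 0, 2], "twist": [0, 0, 0], "fingers": 0.6}
    - {"xyz": [0, 0, 4], "twist": [0, 0, 0], "fingers": 0.6}
    - {"xyz": [0, 0, 4.9], "twist": [0, 0, 0], "fingers": 0.6}
    - {"xyz": [0, 0, 4.9], "twist": [0, 0, 0], "fingers": 0.5}
    - {"xyz": [0, 0, 4.9], "twist": [0, 0, 0], "fingers": 0.3}

```text
t: 2.65
eef_pos: [0.6435, -0.02, 0.1828]
tcp_rot: [0.064, 0.998, -0.0, 0.001]
force: [-0.3, 0.2, 0.6]
opening: 0.0299
grasp_force: 0.0
```

Emit:
servo_tool:
  force: 30
  targets:
    - {"xyz": [0, 0, 0], "twist": [0, 0, 0], "fingers": 0.1}
    - {"xyz": [0, 0, 0], "twist": [0, 0, 0], "fingers": 0.1}
    - {"xyz": [0, 0, 0], "twist": [0, 0, 0], "fingers": 0.1}

```text
t: 2.95
eef_pos: [0.6437, -0.0196, 0.1832]
tcp_rot: [0.064, 0.998, 0.0, 0.001]
force: [-1.5, 0.9, 5.1]
opening: 0.0167
grasp_force: 29.9
```

Run:
```python
from h import *
s=robot.sense();print(s['eef_pos'],s['force'])
P=np.array([.748,-.029]);a0=172.6
def arc(L):
    go(*[(P[0]+.105*np.cos(np.radians(a)),P[1]+.105*np.sin(np.radians(a)),.179,a-90) for a in L])
arc([172.6]+list(np.arange(178,250,6)))
```

```text
[ 0.64373143 -0.01959497  0.18323488] [-1.48039596  0.94882599  5.09634976]
[0.04 0.41 0.42] [0.  0.2 0.1]
[-0.01 -0.58  0.42] [ 0.   0.2 -5.3]
[-0.16 -1.67  0.42] [  0.    0.2 -11.3]
[-0.44 -2.73  0.42] [ -0.    0.2 -17.3]
[-0.82 -3.76  0.42] [ -0.    0.2 -23.3]
[-1.31 -4.75  0.43] [ -0.    0.2 -29.3]
[-1.89 -5.68  0.43] [ -0.    0.2 -35.3]
[-2.57 -6.54  0.43] [ -0.    0.2 -41.3]
[-3.34 -7.32  0.43] [ -0.    0.1 -47.3]
[-4.19 -8.03  0.43] [ -0.1   0.1 -53.3]
[-5.1  -8.64  0.43] [ -0.1   0.1 -59.3]
[-6.08 -9.15  0.44] [ -0.1   0.1 -65.3]
[-7.1  -9.55  0.44] [ -0.1   0.1 -71.3]
```

Emit:
servo_tool:
  targets:
    - {"xyz": [0, -1, 0], "twist": [0, 0, -5.4], "fingers": 0.1}
    - {"xyz": [-0.2, -2.1, 0], "twist": [0, 0, -11.4], "fingers": 0.1}
    - {"xyz": [-0.5, -3.1, 0], "twist": [0, 0, -17.4], "fingers": 0.1}
    - {"xyz": [-0.9, -4.2, 0], "twist": [0, 0, -23.4], "fingers": 0.1}
    - {"xyz": [-1.4, -5.2, 0], "twist": [0, 0, -29.4], "fingers": 0.1}

```text
t: 3.45
eef_pos: [0.6522, -0.0728, 0.1832]
tcp_rot: [-0.194, 0.981, -0.0, 0.003]
force: [6.1, 3.1, 4.5]
opening: 0.017
grasp_force: 29.8
```

```bash
cat >> h.py <<'E'
P=np.array([.748,-.029])
def arc(L,z=.179):
    go(*[(P[0]+.105*np.cos(np.radians(a)),P[1]+.105*np.sin(np.radians(a)),z,a-90) for a in L])
E
python3 - <<'E'
from h import *
s=robot.sense();print(s['eef_pos'],s['force'],s['opening'])
arc([202]+list(np.arange(208,252,6)))
E
```

```text
[ 0.65223774 -0.07283731  0.18320924] [6.09495934 3.10973871 4.48094436] 0.017008968070760983
[-0.02  0.48  0.42] [-0.1  0.3  0.3]
[-0.07 -0.62  0.42] [-0.1  0.3 -5.7]
[-0.24 -1.71  0.42] [ -0.1   0.3 -11.7]
[-0.52 -2.77  0.43] [ -0.1   0.3 -17.7]
[-0.9  -3.8   0.43] [ -0.1   0.3 -23.7]
[-1.4  -4.78  0.44] [ -0.2   0.3 -29.7]
[-1.99 -5.71  0.44] [ -0.2   0.3 -35.7]
[-2.68 -6.56  0.45] [ -0.2   0.3 -41.7]
[-3.45 -7.35  0.45] [ -0.2   0.3 -47.7]
```

Emit:
servo_tool:
  targets:
    - {"xyz": [-0.1, -1.1, 0], "twist": [0, 0, -6], "fingers": 0.1}
    - {"xyz": [-0.2, -2.2, 0], "twist": [0, 0, -12], "fingers": 0.1}
    - {"xyz": [-0.5, -3.3, 0], "twist": [0, 0, -18], "fingers": 0.1}
    - {"xyz": [-0.9, -4.3, 0], "twist": [0, 0, -24], "fingers": 0.1}
    - {"xyz": [-1.4, -5.3, 0], "twist": [0, 0, -30], "fingers": 0.1}

```text
t: 3.95
eef_pos: [0.6857, -0.1158, 0.1832]
tcp_rot: [-0.441, 0.897, -0.001, 0.003]
force: [5.0, 6.7, 5.6]
opening: 0.017
grasp_force: 30.1
```

Emit:
servo_tool:
  targets:
    - {"xyz": [-0.1, -1.1, 0], "twist": [0, 0, -6], "fingers": 0.1}
    - {"xyz": [-0.2, -2.1, 0], "twist": [0, 0, -11], "fingers": 0.1}
    - {"xyz": [-0.2, -2.1, 0], "twist": [0, 0, -11], "fingers": 0.1}
    - {"xyz": [-0.2, -2.1, 0], "twist": [0, 0, -11], "fingers": 0.5}
    - {"xyz": [-0.2, -2.1, 0], "twist": [0, 0, -11], "fingers": 0.6}

```text
t: 4.45
eef_pos: [0.7008, -0.1281, 0.1807]
tcp_rot: [-0.523, 0.852, 0.0, -0.001]
force: [-0.7, -0.6, -0.3]
opening: 0.045
grasp_force: 0.0
```

Run:
```python
from h import *
s=robot.sense();print(s['eef_pos'],s['force'],s['opening'])
arc([243])
```

```text
[ 0.70084607 -0.12809531  0.180724  ] [-0.69477092 -0.64294405 -0.30603249] 0.0449723316257044
[-0.47  0.3   0.17] [ 0.1 -0.   0.1]
```

Emit:
servo_tool:
  targets:
    - {"xyz": [0, 0, -3], "twist": [0, 0, 0], "fingers": 0.6}
    - {"xyz": [0, 0, -7], "twist": [0, 0, 0], "fingers": 0.7}
    - {"xyz": [0, 0, -9], "twist": [0, 0, 0], "fingers": 0.8}
    - {"xyz": [0, 0, -9], "twist": [0, 0, 0], "fingers": 0.8}

```text
t: 4.85
eef_pos: [0.7016, -0.1288, 0.2758]
tcp_rot: [-0.523, 0.852, -0.002, 0.002]
force: [0.3, -1.2, 0.0]
opening: 0.0679
grasp_force: 0.0
```

Run:
```python
from h import *
go((.56,.02,.25,171),(.4174,.1708,.2,189.7))
```

```text
[-6.84 19.39  2.48] [ -0.3   0.1 -18. ]
[-13.8   38.96   7.38] [ -0.3  -0.  -36.7]
```

Emit:
servo_tool:
  targets:
    - {"xyz": [-1.4, 4, 0], "twist": [0, 0, -4], "fingers": 0.8}
    - {"xyz": [-2.8, 8, 0], "twist": [0, 0, -8], "fingers": 0.8}
    - {"xyz": [-4.2, 12, 0.8], "twist": [0, 0, -12], "fingers": 0.8}
    - {"xyz": [-5.6, 16, 1.6], "twist": [0, 0, -15], "fingers": 0.8}
    - {"xyz": [-7, 20, 2.5], "twist": [0, 0, -18], "fingers": 0.8}

```text
t: 5.35
eef_pos: [0.5527, 0.0255, 0.2446]
tcp_rot: [-0.651, 0.759, 0.0, -0.001]
force: [0.2, 1.9, 1.0]
opening: 0.0682
grasp_force: 0.0
```

Run:
```python
from h import *
go((.4174,.1708,.18,189.7))
```

```text
[-12.28  15.59   6.48] [  0.1  -0.  -18.5]
```

Emit:
servo_tool:
  targets:
    - {"xyz": [-3, 4, 1.5], "twist": [0, 0, -5], "fingers": 0.8}
    - {"xyz": [-6, 8, 3], "twist": [0, 0, -10], "fingers": 0.8}
    - {"xyz": [-9, 11.5, 4.5], "twist": [0, 0, -14], "fingers": 0.8}
    - {"xyz": [-12, 15.2, 6.4], "twist": [0, 0, -18.5], "fingers": 0.8}
    - {"xyz": [-12, 15.2, 6.4], "twist": [0, 0, -18.5], "fingers": 0.8}

```text
t: 5.85
eef_pos: [0.4191, 0.1691, 0.1786]
tcp_rot: [0.766, -0.643, -0.001, 0.002]
force: [-0.6, -0.5, 0.3]
opening: 0.0679
grasp_force: 0.0
```

Run:
```python
from h import *
go((.4174,.1708,.18,189.7))
c=robot.get_calibration("wrist"); p,d=robot.read_camera("wrist"); cv2.imwrite("pics/w2.png",p)
import pickle; pickle.dump(c,open("c2.pkl","wb"))
p,d=robot.read_camera("top"); cv2.imwrite("pics/top2.png",p)
```

```text
[-0.19  0.14 -0.13] [ 0.3 -0.   0.3]
```

View pics/w2.png

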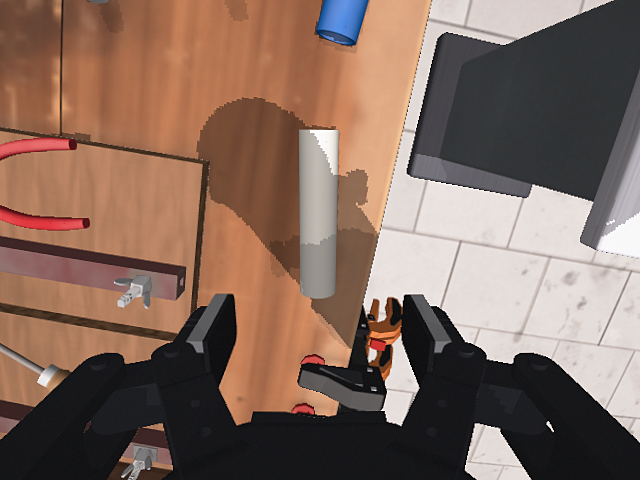

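View pics/top2.png

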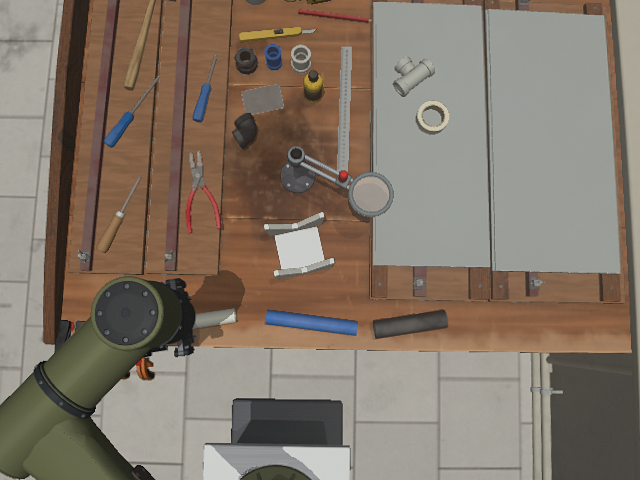

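The magnifier is well aside, with its lens at (370,195), and the whole vee is visible: far plate (266,230)–(325,217), near plate (275,273)–(334,264). In the wrist view the pipe runs from (319,129) to (318,297).

Run:
```python
from h import *
import pickle; c=pickle.load(open("c2.pkl","rb"))
e=w("wrist",[(319,130),(318,296)],.026,c); print(e,e.mean(0),np.linalg.norm(e[1]-e[0]),np.degrees(np.arctan2(*(e[1]-e[0])[[1,0]])))
v=w("top",[(264.5,230),(325.5,216),(274,273.5),(334.5,263)],.1); print(v,v.mean(0))
m=e.mean(0); go((m[0],m[1],.1,189.7),(m[0],m[1],.005,189.7))
im=cv2.imread("pics/top2.png"); cv2.imwrite("pics/c2.png",cv2.resize(im[170:300,240:400],(800,650),interpolation=cv2.INTER_CUBIC)[:600])
```

```text
[[0.43167489 0.09806318 0.026     ]
 [0.40810439 0.23612918 0.026     ]] [0.41988964 0.16709618 0.026     ] 0.1400635111558034 99.68808670613674
[[ 0.60724454  0.03543514  0.1       ]
 [ 0.64031135 -0.09219298  0.1       ]
 [ 0.51614158  0.01252023  0.1       ]
 [ 0.54101187 -0.11299765  0.1       ]] [ 0.57617734 -0.03930881  0.1       ]
[-0.01  0.19  8.12] [ 0.1 -0.   0. ]
[-0.02  0.18 17.62] [ 0.1 -0.   0. ]
```

View pics/c2.png

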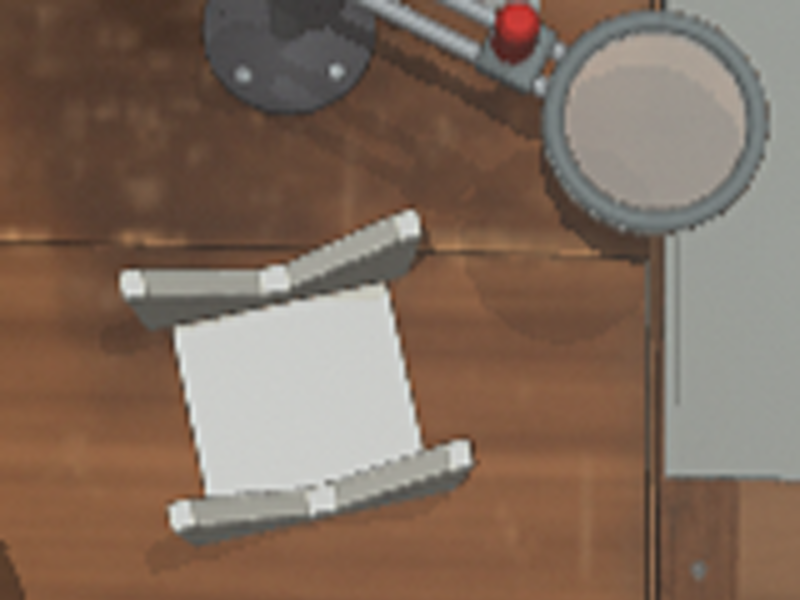

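Crop c2: the plate-top corner caps are centred at (133,283), (409,223), (180,516) and (460,453), so the vee centre is about (295,369).

Emit:
servo_tool:
  targets:
    - {"xyz": [0, 0.2, 4], "twist": [0, 0, 0], "fingers": 0.8}
    - {"xyz": [0, 0.2, 8], "twist": [0, 0, 0], "fingers": 0.8}
    - {"xyz": [0, 0.2, 12], "twist": [0, 0, 0], "fingers": 0.8}
    - {"xyz": [0, 0.2, 14], "twist": [0, 0, 0], "fingers": 0.8}
    - {"xyz": [0, 0.2, 14], "twist": [0, 0, 0], "fingers": 0.8}

```text
t: 6.45
eef_pos: [0.42, 0.1642, 0.039]
tcp_rot: [0.763, -0.647, -0.001, 0.003]
force: [0.0, 0.4, 0.3]
opening: 0.068
grasp_force: 0.0
```

Run:
```python
from h import *
f=lambda x,y:(240+x/5,170+y/5)
v=w("top",[f(133,283),f(409,223),f(180,516),f(460,453)],.1);print(v.mean(0)); g=v[0]+v[1]-v[2]-v[3]; e=v[0]+v[2]-v[1]-v[3]; print(np.degrees(np.arctan2(g[1],g[0])),np.degrees(np.arctan2(e[1],e[0])))
l=w("top",[f(655,122),f(545,-75)],[.17,.19]); print(l)
go((.4199,.1671,.005,189.7))
```

```text
[ 0.58012732 -0.03808281  0.1       ]
13.3509203004709 103.96352536808327
[[ 0.67391798 -0.18119963  0.17      ]
 [ 0.74879909 -0.13452879  0.19      ]]
[-0.3  -0.06  3.4 ] [ 0.3 -0.2 -0.3]
```

Emit:
servo_tool:
  force: 30
  targets:
    - {"xyz": [-0.1, 0, 2], "twist": [0, 0, 0], "fingers": 0.8}
    - {"xyz": [-0.1, 0, 3.3], "twist": [0, 0, 0], "fingers": 0.8}
    - {"xyz": [-0.1, 0, 3.3], "twist": [0, 0, 0], "fingers": 0.6}
    - {"xyz": [-0.1, 0, 3.3], "twist": [0, 0, 0], "fingers": 0.4}
    - {"xyz": [-0.1, 0, 3.3], "twist": [0, 0, 0], "fingers": 0.25}

```text
t: 6.95
eef_pos: [0.4216, 0.168, 0.0108]
tcp_rot: [0.764, -0.646, 0.0, -0.001]
force: [-0.1, -0.2, -0.3]
opening: 0.0303
grasp_force: 30.5
```

Emit:
servo_tool:
  targets:
    - {"xyz": [0, 0, 0], "twist": [0, 0, 0], "fingers": 0.25}
    - {"xyz": [0, 0, 0], "twist": [0, 0, 0], "fingers": 0.25}
    - {"xyz": [0, 0, -2], "twist": [0, 0, 0], "fingers": 0.25}
    - {"xyz": [0, 0, -5], "twist": [0, 0, 0], "fingers": 0.25}

```text
t: 7.35
eef_pos: [0.4194, 0.1669, 0.0579]
tcp_rot: [0.764, -0.646, -0.001, 0.002]
force: [0.4, 0.1, -0.9]
opening: 0.031
grasp_force: 30.5
```

Emit:
servo_tool:
  targets:
    - {"xyz": [0, 0, -4], "twist": [0, 0, 0], "fingers": 0.25}
    - {"xyz": [0, 0, -8], "twist": [0, 0, 0], "fingers": 0.25}
    - {"xyz": [0, 0, -11], "twist": [0, 0, 0], "fingers": 0.25}
    - {"xyz": [0, 0, -11], "twist": [0, 0, 0], "fingers": 0.25}

```text
t: 7.75
eef_pos: [0.4224, 0.1688, 0.1744]
tcp_rot: [0.764, -0.646, 0.001, -0.004]
force: [0.2, 0.1, -0.1]
opening: 0.0306
grasp_force: 30.5
```

Run:
```python
from h import *
s=robot.sense();print(s['eef_pos'],s['force'],s['opening'])
go((.58,-.038,.165,103.4))
```

```text
[0.42242032 0.16877104 0.17436279] [ 0.18222529  0.0751272  -0.05086348] 0.030598422596175318
[ 23.02 -12.09   0.94] [-0.2  0.5 86.2]
```

Emit:
servo_tool:
  targets:
    - {"xyz": [2.2, -1.2, 0], "twist": [0, 0, 8], "fingers": 0.25}
    - {"xyz": [4.4, -2.4, 0], "twist": [0, 0, 16], "fingers": 0.25}
    - {"xyz": [6.6, -3.6, 0], "twist": [0, 0, 24], "fingers": 0.25}
    - {"xyz": [9, -4.8, 0], "twist": [0, 0, 32], "fingers": 0.25}
    - {"xyz": [11.5, -6, 0], "twist": [0, 0, 40], "fingers": 0.25}

```text
t: 8.25
eef_pos: [0.4992, 0.0636, 0.1684]
tcp_rot: [-0.494, 0.869, 0.0, -0.0]
force: [0.6, 0.9, -0.8]
opening: 0.0305
grasp_force: 30.5
```

Run:
```python
from h import *
go((.58,-.038,.165,103.4))
```

```text
[  4.61 -12.13   0.32] [ 0.1 -0.1 45.9]
```

Emit:
servo_tool:
  targets:
    - {"xyz": [0.9, -2.4, 0], "twist": [0, 0, 8], "fingers": 0.25}
    - {"xyz": [1.8, -4.8, 0], "twist": [0, 0, 16], "fingers": 0.25}
    - {"xyz": [2.7, -7.2, 0], "twist": [0, 0, 24], "fingers": 0.25}
    - {"xyz": [3.6, -9.6, 0], "twist": [0, 0, 32], "fingers": 0.25}
    - {"xyz": [4.4, -11.6, 0], "twist": [0, 0, 40], "fingers": 0.25}

```text
t: 8.75
eef_pos: [0.5771, -0.0333, 0.168]
tcp_rot: [-0.167, 0.986, 0.0, -0.001]
force: [-0.0, -0.4, -0.4]
opening: 0.0309
grasp_force: 30.5
```

Run:
```python
from h import *
go((.58,-.038,.12,103.4))
```

```text
[-0.12 -0.55  4.8 ] [ 0.  -0.1  5.8]
```

Emit:
servo_tool:
  targets:
    - {"xyz": [0, -0.5, 1], "twist": [0, 0, 5.8], "fingers": 0.25}
    - {"xyz": [0, -0.5, 2.5], "twist": [0, 0, 5.8], "fingers": 0.25}
    - {"xyz": [0, -0.5, 2.5], "twist": [0, 0, 5.8], "fingers": 0.25}
    - {"xyz": [0, -0.5, 2.5], "twist": [0, 0, 5.8], "fingers": 0.25}

```text
t: 9.15
eef_pos: [0.5779, -0.0367, 0.1435]
tcp_rot: [-0.121, 0.993, -0.0, -0.001]
force: [-0.7, -0.7, -0.7]
opening: 0.0307
grasp_force: 30.5
```

Run:
```python
from h import *
print(robot.sense()['eef_pos'])
go((.58,-.038,.049,103.4))
c=robot.get_calibration("wrist"); p,d=robot.read_camera("wrist"); cv2.imwrite("pics/w3.png",p)
import pickle; pickle.dump(c,open("c3.pkl","wb"))
```

```text
[ 0.57794194 -0.03667414  0.14349106]
[-0.18 -0.18  9.45] [ 0.  -0.1  0.5]
```

View pics/w3.png

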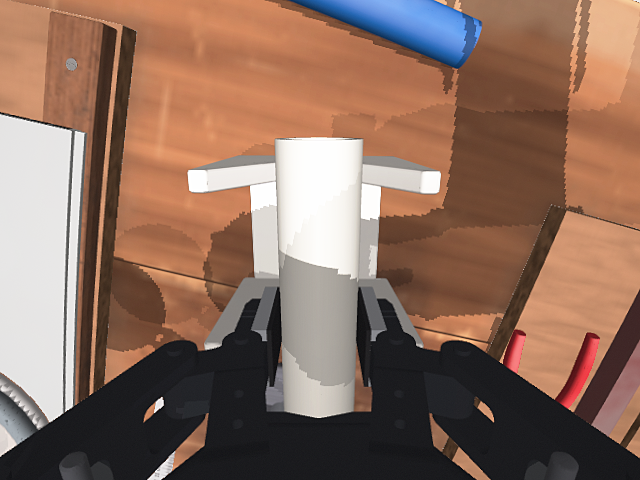

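The pipe is gripped straight along the groove, at columns 277–363. The near plate's caps are centred at about column 314, so a small shift toward -y is needed.

Emit:
servo_tool:
  targets:
    - {"xyz": [-0.2, -0.3, 2], "twist": [0, 0, 0], "fingers": 0.25}
    - {"xyz": [-0.2, -0.3, 4], "twist": [0, 0, 0], "fingers": 0.25}
    - {"xyz": [-0.2, -0.3, 6], "twist": [0, 0, 0], "fingers": 0.25}
    - {"xyz": [-0.2, -0.3, 7.5], "twist": [0, 0, 0], "fingers": 0.25}
    - {"xyz": [-0.2, -0.3, 8], "twist": [0, 0, 0], "fingers": 0.25}

```text
t: 9.7
eef_pos: [0.5805, -0.0392, 0.0629]
tcp_rot: [-0.12, 0.993, 0.0, -0.001]
force: [0.3, 0.6, -0.3]
opening: 0.0308
grasp_force: 30.5
```

Run:
```python
from h import *
print(robot.sense()['eef_pos'])
go((.58,-.038,.049,103.4))
```

```text
[ 0.5804682  -0.03923029  0.06292505]
[0.01 0.13 1.39] [ 0.  -0.1  0.4]
```

Emit:
servo_tool:
  targets:
    - {"xyz": [0, 0, 0.7], "twist": [0, 0, 0], "fingers": 0.25}
    - {"xyz": [0, 0, 1.2], "twist": [0, 0, 0], "fingers": 0.25}
    - {"xyz": [0, 0, 1.4], "twist": [0, 0, 0], "fingers": 0.25}
    - {"xyz": [0, 0, 1.4], "twist": [0, 0, 0], "fingers": 0.25}

```text
t: 10.1
eef_pos: [0.5814, -0.0395, 0.0506]
tcp_rot: [-0.12, 0.993, 0.0, 0.0]
force: [0.0, -1.5, -0.2]
opening: 0.0305
grasp_force: 30.5
```

Emit:
servo_tool:
  targets:
    - {"xyz": [0, 0, 0.2], "twist": [0, 0, 0], "fingers": 0.25}
    - {"xyz": [0, 0, 0.4], "twist": [0, 0, 0], "fingers": 0.25}
    - {"xyz": [0, 0, 0.4], "twist": [0, 0, 0], "fingers": 0.25}

```text
t: 10.4
eef_pos: [0.582, -0.0392, 0.0496]
tcp_rot: [-0.12, 0.993, -0.0, 0.001]
force: [-6.7, 3.5, 12.8]
opening: 0.0307
grasp_force: 31.9
```

Contact; release slowly.

Emit:
servo_tool:
  targets:
    - {"xyz": [0, 0, -0.2], "twist": [0, 0, 0], "fingers": 0.4}
    - {"xyz": [0, 0, -0.2], "twist": [0, 0, 0], "fingers": 0.55}
    - {"xyz": [0, 0, -0.2], "twist": [0, 0, 0], "fingers": 0.7}
    - {"xyz": [0, 0, -0.2], "twist": [0, 0, 0], "fingers": 0.7}
    - {"xyz": [0, 0, -1], "twist": [0, 0, 0], "fingers": 0.7}

```text
t: 10.9
eef_pos: [0.5803, -0.0397, 0.055]
tcp_rot: [-0.12, 0.993, 0.0, -0.001]
force: [0.3, 0.5, -0.4]
opening: 0.0597
grasp_force: 0.0
```

Emit:
servo_tool:
  targets:
    - {"xyz": [0, 0, -4], "twist": [0, 0, 0], "fingers": 0.7}
    - {"xyz": [0, 0, -8], "twist": [0, 0, 0], "fingers": 0.7}
    - {"xyz": [0, 0, -12], "twist": [0, 0, 0], "fingers": 0.7}
    - {"xyz": [0, 0, -16], "twist": [0, 0, 0], "fingers": 0.7}
    - {"xyz": [0, 0, -20], "twist": [0, 0, 0], "fingers": 0.7}

```text
t: 11.4
eef_pos: [0.5809, -0.0398, 0.2587]
tcp_rot: [-0.12, 0.993, -0.0, 0.0]
force: [0.5, -0.4, -0.4]
opening: 0.0602
grasp_force: 0.0
```

Run:
```python
from h import *
print(robot.sense()['eef_pos'])
go((.695,-.125,.27,153))
c=robot.get_calibration("wrist"); p,d=robot.read_camera("wrist"); cv2.imwrite("pics/w4.png",p)
import pickle; pickle.dump(c,open("c4.pkl","wb"))
```

```text
[ 0.58092321 -0.03975988  0.25866962]
[ -9.05 -10.99  -1.13] [ -0.    0.  -49.2]
```

View pics/w4.png

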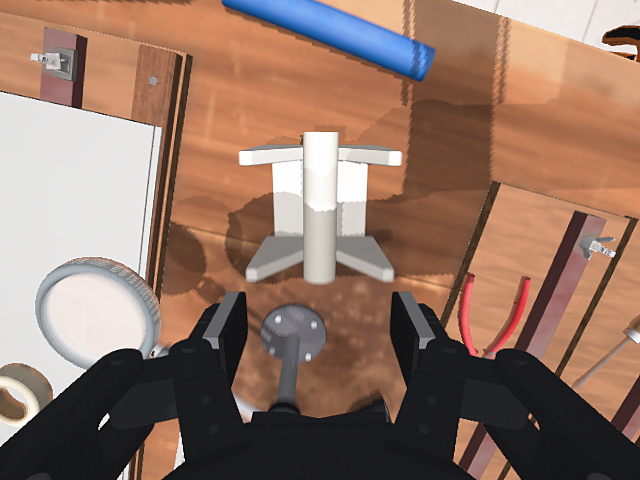

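The pipe lies in both notches along the groove, with ends at about (320,133) and (319,282). The lens is at about (98,314).

Run:
```python
from h import *
import pickle; c=pickle.load(open("c4.pkl","rb"))
e=w("wrist",[(320.5,133),(319.5,282)],[.068,.06],c); m=e.mean(0);print(m,np.linalg.norm(e[1]-e[0]))
l=w("wrist",[(98,312)],.1725,c)[0]; a=np.degrees(np.arctan2(l[1]-P[1],l[0]-P[0]))%360
print(l,np.linalg.norm((l[:2]-P)),a,"vee angle",np.degrees(np.arctan2(m[1]-P[1],m[0]-P[0]))%360)
arc([a],.265)
l=np.radians(a);print(P+.105*np.array([np.cos(l),np.sin(l)]))
```

```text
[ 0.58624038 -0.03838281  0.064     ] 0.1443666900806897
[ 0.66841411 -0.17975503  0.1725    ] 0.17047285596911954 242.16973941744658 vee angle 183.31970203516505
[ -9.37 -10.65   0.33] [ -0.5   0.5 -48.4]
[ 0.69898035 -0.12185513]
```

Emit:
servo_tool:
  targets:
    - {"xyz": [-1.9, -2.1, -0.5], "twist": [0, 0, -8], "fingers": 0.6}
    - {"xyz": [-3.8, -4.3, -0.5], "twist": [0, 0, -16], "fingers": 0.6}
    - {"xyz": [-5.7, -6.4, -0.5], "twist": [0, 0, -24], "fingers": 0.6}
    - {"xyz": [-7.6, -8.6, -0.5], "twist": [0, 0, -32], "fingers": 0.6}
    - {"xyz": [-9.4, -10.6, -0.3], "twist": [0, 0, -40], "fingers": 0.6}

```text
t: 11.95
eef_pos: [0.6987, -0.1211, 0.2596]
tcp_rot: [-0.455, 0.891, -0.0, 0.0]
force: [-0.2, 1.1, 0.1]
opening: 0.0514
grasp_force: 0.0
```

Emit:
servo_tool:
  targets:
    - {"xyz": [0, 0, 0], "twist": [0, 0, -8], "fingers": 0.6}
    - {"xyz": [0, 0, 0], "twist": [0, 0, -8], "fingers": 0.6}
    - {"xyz": [0, 0, 0], "twist": [0, 0, -8], "fingers": 0.6}

```text
t: 12.25
eef_pos: [0.6977, -0.1201, 0.2597]
tcp_rot: [-0.512, 0.859, -0.0, 0.0]
force: [-0.5, 0.1, 0.9]
opening: 0.0512
grasp_force: 0.0
```

Run:
```python
from h import *
print(robot.sense()['eef_pos'])
arc([242.2])
```

```text
[ 0.69766748 -0.12013157  0.25965104]
[ 0.09 -0.2   8.07] [-0.   0.  -0.6]
```

Emit:
servo_tool:
  targets:
    - {"xyz": [0.1, -0.2, 2], "twist": [0, 0, 0], "fingers": 0.6}
    - {"xyz": [0.1, -0.2, 4], "twist": [0, 0, 0], "fingers": 0.6}
    - {"xyz": [0.1, -0.2, 6], "twist": [0, 0, 0], "fingers": 0.6}
    - {"xyz": [0.1, -0.2, 7.8], "twist": [0, 0, 0], "fingers": 0.6}
    - {"xyz": [0.1, -0.2, 7.8], "twist": [0, 0, 0], "fingers": 0.5}

```text
t: 12.75
eef_pos: [0.6976, -0.1212, 0.1788]
tcp_rot: [-0.512, 0.859, 0.001, -0.002]
force: [-0.2, -0.5, -0.9]
opening: 0.0428
grasp_force: 0.0
```

Emit:
servo_tool:
  force: 30
  targets:
    - {"xyz": [0, 0, 0], "twist": [0, 0, 0], "fingers": 0.3}
    - {"xyz": [0, 0, 0], "twist": [0, 0, 0], "fingers": 0.1}
    - {"xyz": [0, 0, 0], "twist": [0, 0, 0], "fingers": 0.1}
    - {"xyz": [0, 0, 0], "twist": [0, 0, 0], "fingers": 0.1}

```text
t: 13.15
eef_pos: [0.6995, -0.1221, 0.1836]
tcp_rot: [-0.513, 0.858, -0.001, 0.001]
force: [-1.0, -0.5, 4.8]
opening: 0.0168
grasp_force: 30.1
```

Run:
```python
from h import *
arc([242.2,236.2,230.2,224.2,218.2,212.2,206,200,194,188,183.3])
```

```text
[-0.    0.05  0.46] [-0.2  0.1 -0.4]
[-0.05  1.15  0.45] [-0.2  0.1  5.6]
[-0.21  2.24  0.45] [-0.1  0.1 11.6]
[-0.49  3.3   0.45] [-0.1  0.1 17.6]
[-0.88  4.33  0.45] [-0.1  0.1 23.6]
[-1.37  5.32  0.44] [-0.1  0.1 29.6]
[-1.98  6.27  0.44] [-0.1  0.1 35.8]
[-2.67  7.13  0.44] [-0.1  0.1 41.8]
[-3.44  7.91  0.44] [-0.1  0.1 47.8]
[-4.29  8.6   0.44] [-0.1  0.1 53.8]
[-5.01  9.08  0.44] [-0.1  0.1 58.5]
```

Emit:
servo_tool:
  targets:
    - {"xyz": [0, 1.1, 0], "twist": [0, 0, 6], "fingers": 0.1}
    - {"xyz": [-0.2, 2.2, 0], "twist": [0, 0, 12], "fingers": 0.1}
    - {"xyz": [-0.5, 3.3, 0], "twist": [0, 0, 18], "fingers": 0.1}
    - {"xyz": [-0.9, 4.3, 0], "twist": [0, 0, 24], "fingers": 0.1}
    - {"xyz": [-1.4, 5.3, 0], "twist": [0, 0, 30], "fingers": 0.1}

```text
t: 13.65
eef_pos: [0.6602, -0.084, 0.1835]
tcp_rot: [-0.272, 0.962, -0.001, 0.003]
force: [5.3, 1.3, 4.4]
opening: 0.0173
grasp_force: 30.0
```

Emit:
servo_tool:
  targets:
    - {"xyz": [0, 1.1, 0], "twist": [0, 0, 6], "fingers": 0.1}
    - {"xyz": [-0.2, 2.2, 0], "twist": [0, 0, 12], "fingers": 0.1}
    - {"xyz": [-0.5, 3.3, 0], "twist": [0, 0, 18], "fingers": 0.1}
    - {"xyz": [-0.9, 4.3, 0], "twist": [0, 0, 24], "fingers": 0.1}
    - {"xyz": [-1.4, 5.2, 0], "twist": [0, 0, 29], "fingers": 0.1}

```text
t: 14.15
eef_pos: [0.6453, -0.0325, 0.1835]
tcp_rot: [-0.022, 1.0, 0.0, 0.003]
force: [6.9, -2.1, 2.6]
opening: 0.0171
grasp_force: 29.8
```

Emit:
servo_tool:
  targets:
    - {"xyz": [0, 0, 0], "twist": [0, 0, 0], "fingers": 0.1}
    - {"xyz": [0, 0, 0], "twist": [0, 0, 0], "fingers": 0.1}

```text
t: 14.35
eef_pos: [0.6453, -0.0324, 0.1835]
tcp_rot: [-0.024, 1.0, 0.0, 0.003]
force: [5.4, 0.7, 3.9]
opening: 0.0168
grasp_force: 29.9
```

Run:
```python
from h import *
s=robot.sense(); print(s['eef_pos'],s['force'],np.degrees(np.arctan2(*(s['eef_pos'][:2]-P)[::-1]))%360)
arc([183.3])
```

```text
[ 0.64534276 -0.03238347  0.18353109] [5.37799721 0.72898645 3.87256915] 181.88772213249328
[ 0.23 -0.26  0.45] [ 0.   0.4 -0.5]
```

Emit:
servo_tool:
  targets:
    - {"xyz": [0.2, -0.2, 0], "twist": [0, 0, 0], "fingers": 0.1}
    - {"xyz": [0.2, -0.2, 0], "twist": [0, 0, 0], "fingers": 0.1}
    - {"xyz": [0.2, -0.2, 0], "twist": [0, 0, 0], "fingers": 0.4}
    - {"xyz": [0.2, -0.2, 0], "twist": [0, 0, 0], "fingers": 0.6}
    - {"xyz": [0.2, -0.2, 0], "twist": [0, 0, 0], "fingers": 0.6}

```text
t: 14.85
eef_pos: [0.6413, -0.035, 0.181]
tcp_rot: [-0.024, 1.0, 0.0, -0.0]
force: [0.0, 0.5, -0.1]
opening: 0.0511
grasp_force: 0.0
```

Emit:
servo_tool:
  targets:
    - {"xyz": [0, 0, -2], "twist": [0, 0, 0], "fingers": 0.6}
    - {"xyz": [0, 0, -5], "twist": [0, 0, 0], "fingers": 0.6}
    - {"xyz": [0, 0, -9], "twist": [0, 0, 0], "fingers": 0.6}
    - {"xyz": [0, 0, -9], "twist": [0, 0, 0], "fingers": 0.6}

```text
t: 15.25
eef_pos: [0.6429, -0.0358, 0.2784]
tcp_rot: [-0.024, 1.0, -0.0, 0.005]
force: [-0.1, -0.6, 0.7]
opening: 0.0516
grasp_force: 0.0
```

Emit:
servo_tool:
  targets:
    - {"xyz": [0, -5, 0], "twist": [0, 0, 0], "fingers": 0.6}
    - {"xyz": [0, -10, 0], "twist": [0, 0, 0], "fingers": 0.6}
    - {"xyz": [2, -15, 0], "twist": [0, 0, 0], "fingers": 0.6}
    - {"xyz": [4, -20, 0], "twist": [0, 0, 0], "fingers": 0.6}
    - {"xyz": [4, -24, 0], "twist": [0, 0, 0], "fingers": 0.6}

```text
t: 15.75
eef_pos: [0.6118, -0.2787, 0.2724]
tcp_rot: [-0.024, 1.0, -0.0, 0.001]
force: [0.7, 0.7, 0.7]
opening: 0.0514
grasp_force: 0.0
```

Run:
```python
from h import *
robot.read_camera("top")
p,d=robot.read_camera("top"); cv2.imwrite("pics/top5.png",np.ascontiguousarray(cv2.resize(p[130:350,150:470],(800,550),interpolation=cv2.INTER_CUBIC)))
print(robot.sense()['eef_pos'])
```

```text
[ 0.611496   -0.28189433  0.27042658]
```

View pics/top5.png

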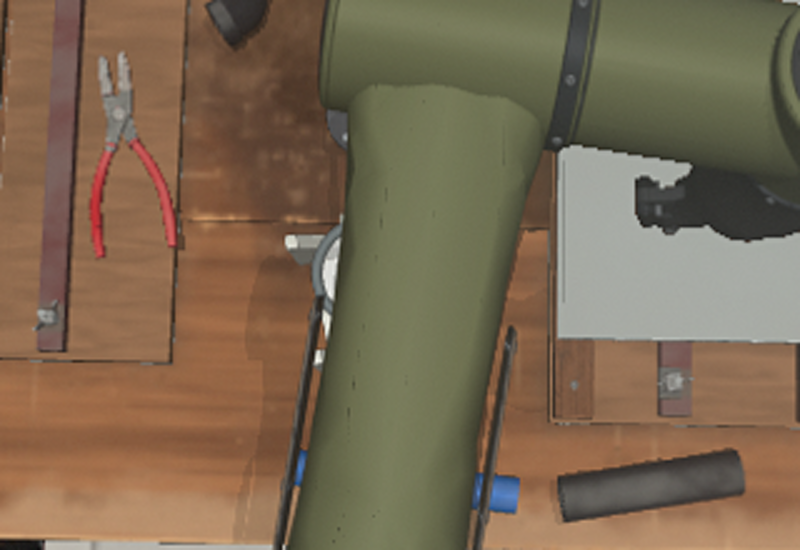

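The arm still hides the lens and vee here, though the black and blue pipes look unmoved. I'll move it farther off and check numerically.

Emit:
servo_tool:
  targets:
    - {"xyz": [3, -4, 0], "twist": [0, 0, 0], "fingers": 0.6}
    - {"xyz": [6, -8, 0], "twist": [0, 0, 0], "fingers": 0.6}
    - {"xyz": [9, -12, 0], "twist": [0, 0, 0], "fingers": 0.6}
    - {"xyz": [12, -16, 0], "twist": [0, 0, 0], "fingers": 0.6}
    - {"xyz": [15, -20, 0], "twist": [0, 0, 0], "fingers": 0.6}

```text
t: 16.35
eef_pos: [0.4719, -0.4847, 0.2712]
tcp_rot: [-0.024, 1.0, 0.0, -0.0]
force: [0.3, -0.7, -0.6]
opening: 0.0513
grasp_force: 0.0
```

Emit:
servo_tool:
  targets:
    - {"xyz": [3, -3, 0], "twist": [0, 0, 0], "fingers": 0.6}
    - {"xyz": [6, -6, 0], "twist": [0, 0, 0], "fingers": 0.6}
    - {"xyz": [9, -9, 0], "twist": [0, 0, 0], "fingers": 0.6}
    - {"xyz": [9, -9, 0], "twist": [0, 0, 0], "fingers": 0.6}

```text
t: 16.75
eef_pos: [0.3838, -0.5808, 0.2705]
tcp_rot: [-0.022, 1.0, 0.0, -0.001]
force: [0.6, 0.8, 0.1]
opening: 0.0514
grasp_force: 0.0
```

Run:
```python
from h import *
p,d=robot.read_camera("top"); cv2.imwrite("pics/top6.png",p)
r=cv2.resize(p[195:285,250:350],None,fx=4,fy=4,interpolation=cv2.INTER_CUBIC)
c=cv2.HoughCircles(cv2.cvtColor(r,cv2.COLOR_BGR2GRAY),cv2.HOUGH_GRADIENT,1,60,param1=120,param2=25,minRadius=75,maxRadius=105)
print(c)
for u,v,R in c[0][:3]: 
    L=w("top",[(250+u/4,195+v/4)],.17)[0]; print(L,R,np.hypot(*(L[:2]-[.581,-.038])),np.hypot(*(L[:2]-P)))
# red knob
h=p[140:260,240:400].astype(int); y,x=np.nonzero((h[...,2]>120)&(h[...,1]<70)); k=w("top",[(240+x.mean(),140+y.mean())],.205)[0]
print("knob",k,np.degrees(np.arctan2(*(k[:2]-P)[::-1]))%360)
a=cv2.imread("pics/top2.png"); D=cv2.absdiff(a,p).max(2)
print("blue/black diff", (D[305:340,262:362]>50).sum(),(D[305:340,370:450]>50).sum(), robot.sense()['eef_pos'])
```

```text
[[[197.5 183.5  83.4]]]
[ 0.57609276 -0.03976094  0.17      ] 83.4 0.005213628092747338 0.17224371372176006
knob [ 0.646847   -0.03225037  0.205     ] 181.84046331885125
blue/black diff 3 613 [ 0.38559273 -0.57942385  0.27054258]
```

```bash
python3 -c "
from workcell import robot
print(robot.job_done())"
```

```text
the job is handed in; nothing more can be done
None
```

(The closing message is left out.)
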